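# Find the stamped parts crate and push it to the dispatch rail

### The arm

A 7-joint arm with a two-finger parallel gripper is mounted at the origin on the work surface. World frame = base frame: x ahead of the robot, y to its left, z up, the work surface at z = 0. Lengths are in m, angles in rad, forces in N, time in s.
With the tool pointing down it reaches from about 0.425 to 0.925 m from the base axis. Payload 6.8 kg.
Tool frame: the origin (TCP) lies midway between the tips of the shut fingers; the grasp point (between the pads) lies 19 mm behind it; z points along the fingers, y is the line along which they close (so a half turn about z gives the same grasp; the last joint's range is limited). The gripper opens to 85 mm and grips with 20 to 120 N. Pads are 22 mm wide; open, the fingers measure 114 mm over their backs; the gripper's body (76 mm by 85 mm) begins 54 mm behind the grasp point. The pads swing forward as they close: fully open they stand 13 mm farther back than shut.
Start: joints at [-1.284, 0.477, 0.022, 1.555, -0.011, 1.109, -0.083], TCP at [0.26, 0.623, 0.197] pointing down, gripper open.
Joint ranges: [-2.96, 2.96], [-0.34, 2.1], [-1.41, 1.46], [0.24, 2.44], [-1.37, 4.51], [0.17, 1.92], [-2.96, 2.96]. Speed limits (rad/s): [2.39, 2.39, 3.14, 3.14, 3.14, 3.14, 3.14].

### API

Orientations are given as a unit quaternion [w, x, y, z].
In Python, from station import bot gives the robot as it stands.
- The arm moves only by the tool jog_arm, never from a script. Its argument "rows" is a list of rows, each an object of numbers: "fingers": the finger opening in mm, from 0 to 85.4; "x", "y", "z": the shift along the tool's x, y, z in mm; "ax", "ay", "az": the turn, a rotation vector about the tool's x, y, z in degrees. A call has exactly 8 rows; each row shifts and turns the commanded pose from where the row before left it, along the tool's axes as they then stand; what a row does not reach is not made up. A row lasts 1/10 s, in which the tool goes at most 50 mm and 8.59 degrees, less where a joint would pass 70% of its speed; a pose out of reach is approached as far as the arm can. A call with a gripper value outside its range is refused whole. The fingers move at their own pace and stop on an object; "force" is the grip in N (left out, the last holds). Time passes only in rows, so rows that do not move let the fingers close, or fill a call up. It gives the time, the measured TCP pose, the force, the opening and the grip force at its end, in the units of the state.
- bot.get_obs(): the state, without advancing time (a new reading comes with each control period).
- bot.read_camera(name): name is "scene" or "side" or "wrist"; returns a dict with "pixels" (384x512x3 uint8, red, green, blue), "vertical_fov" (degrees; the focal length in pixels is half the picture's height over the tangent of half this angle, whatever the lens; pixels are square), "cx", "cy" (the principal point, pixels), "world_from_camera" (4x4, takes a point from camera to world coordinates). Camera axes: x right, y down, z forward; pixel columns grow to the right and rows downward; lengths in m; the calibration is good to about 2 mm. A picture is of the moment at which its call begins. There is no depth.
- bot.hand_in(): hands the job in; it is judged then, once.
The state is a dict: "t": time; "q": joint angles; "joint_vel": joint speeds; "joint_torque": joint torques, N m; "eef_pos": TCP position; "tool_rot": TCP orientation; "contact_force": force on the tool from outside, world axes, zero at the start; "torque": the same for the moment, N m; "gripper_width": opening from 0.0 (shut) to 1.0 (fully open); "grasp_force": force on a finger pad.
Only numpy, scipy, OpenCV 4.12 (cv2) and the standard library are available. Lean on these libraries where they do the work, as an engineer would, in place of code of your own. Each camera call takes 0.05 s, during which the arm holds its last target. There are 200 camera calls.

### The job

Two like parts crates stand on the lab bench, and one has an ink stamp (a black frame with a cross in it) on its underside. Using the fingers only to push, tip both crates over towards the robot so that each lies on its side with its underside facing away from the robot; then push the stamped one, still lying, towards the robot until its open rim is square against the aluminium dispatch rail. Leave the other crate lying clear of the rail, never lift or carry a crate, and leave the other things on the bench alone.

Things in the scene. Friction and masses are not known exactly. Their poses are not given: they have to be found in the camera images.
- crate_a: One of two like empty open-topped off-white plastic parts crates, 60 mm deep (own x), 140 wide (own y), 110 tall (own z), walls 4 mm, 0.26 to 0.44 kg; floor recessed 3 mm above the bottom edges. Starts upright. Origin: centre of the underside, level with the bottom edges; z to the open mouth, -x roughly to the robot (turned up to 0.3 rad). Lying on its near wall: origin 30 mm up, x up, z to the robot.
- crate_b: One of two like empty open-topped off-white plastic parts crates, 60 mm deep (own x), 140 wide (own y), 110 tall (own z), walls 4 mm, 0.26 to 0.44 kg; floor recessed 3 mm above the bottom edges. Starts upright. Origin: centre of the underside, level with the bottom edges; z to the open mouth, -x roughly to the robot (turned up to 0.3 rad). Lying on its near wall: origin 30 mm up, x up, z to the robot.
- stamp (a point): Centre of the black ink stamp, a 48 x 104 mm frame with a diagonal cross in it, on the underside of one of the two crates only; out of sight until that crate is tipped.
- crate_a_mid (a point): Centre of crate_a's outer box, 55 mm above its underside. Pushed within 15 mm of the top of its far (+x) wall a crate tips towards the robot about its near bottom edge, best if the push rises a little with the wall; pushed lower it slides. Past about 35 degrees it goes over by itself and lies on its near wall; lying, it slides when pushed on its underside.
- crate_b_mid (a point): Centre of crate_b's outer box, 55 mm above its underside.
- rim_a_left (a point): Corner of crate_a's open rim: own (-30, +70, 110) mm; at bench level once the crate lies on its near wall.
- rim_a_right (a point): Corner of crate_a's open rim: own (-30, -70, 110) mm; at bench level once the crate lies on its near wall.
- rim_b (a point): Middle of the near edge of crate_b's open rim: own (-30, 0, 110) mm.
- rail: The dispatch rail: a fixed U-shaped length of aluminium trunking on the bench between the crates and the robot, 40 mm wide (own x), 640 mm long (own y), 22 mm high. Origin: on the bench at the middle of its far face, against which crates are pushed; own x points out of that face, away from the robot. Turned up to 0.1 rad.
- mug: White mug, 76 mm across, 90 mm high, handle at own +y; a bystander. Origin: centre of its underside.
- screwdriver: Screwdriver about 200 mm long lying on the bench; a bystander. Its shaft runs along own x.
- tape_roll: Roll of tape lying flat, 90 mm across, 20 mm high; a bystander. Origin: centre of its underside.
- meter: Red hand-held multimeter lying flat, 130 x 70 x 32 mm; a bystander. Origin: centre of its underside.

How it is judged:
On the way, in this order (a step that is already met when the one before it is completed fails the run):
1. both crates lie still on their near sides, undersides facing away from the robot (angle between each of crate_a, crate_b's own x axis and vertical below 0.2 rad and linear speed of each of crate_a, crate_b below 0.02 m/s), for 0.2 s.
2. the stamped crate, still lying, has its rim against the rail (angle between crate_a's own x axis and vertical below 0.2 rad and x of rim_a_left in the frame of rail between -0.01 and 0.01 m and x of rim_a_right in the frame of rail between -0.01 and 0.01 m and y of rim_a_left in the frame of rail between -0.32 and 0.32 m and y of rim_a_right in the frame of rail between -0.32 and 0.32 m), for 0.2 s.
At the end, for the whole second after the job is handed in: Both crates lie at rest on their near walls (within 0.2 rad of flat); both rim corners of the stamped crate are within 10 mm of the rail's face (and not over the rail), within the rail's length; the other crate's rim is at least 15 mm clear of the rail's face (all of step 2 and angle between crate_b's own x axis and vertical below 0.2 rad and x of rim_b in the frame of rail above 0.015 m and linear speed of each of crate_a, crate_b below 0.02 m/s); the robot touches nothing.
It fails at once if a crate is lifted off the bench (its middle more than 80 mm up) (height (world z) of any of crate_a_mid, crate_b_mid above 0.08 m).
It fails at once if the unstamped crate is pushed to the rail (angle between crate_b's own x axis and vertical below 0.2 rad and not (x of rim_b in the frame of rail above 0.015 m)).
It fails at once if a bystander is moved more than 20 mm (distance of any of mug, screwdriver, tape_roll, meter from where it was at the start of the episode above 0.02 m).
It also fails if it takes over 62 s, if anything falls off the work surface, if the arm or the gripper's body presses on something with over 40 N, if the wrist force passes 120 N, or if a joint passes its speed limit or range.

## Working session

There is one attempt and no reset: what is moved stays moved. The work goes in short steps, Python scripts to look and compute and a tool call to move; the robot and the scene stay as the last step left them, time stands still between calls to the robot, and variables do not carry over. Pictures are saved under pics/ and viewed, at most 10 in all, crops included, and the job is handed in when it is done.

Besides the shell and the picture viewer there is one more tool, called after "Call:" in YAML: its name, and indented under it one key for each argument. jog_arm: Moves the arm, as the interface text tells. Its arguments: {"type":"object","properties":{"rows":{"type":"array","items":{"type":"object","properties":{"fingers":{"type":"number"},"x":{"type":"number"},"y":{"type":"number"},"z":{"type":"number"},"ax":{"type":"number"},"ay":{"type":"number"},"az":{"type":"number"}}}},"force":{"type":"number"}},"required":["rows"]}

```bash
mkdir -p pics; cat > h.py <<'E'
import numpy as np, cv2
from station import bot
def cam(n,save=None):
    c=bot.read_camera(n)
    if save: cv2.imwrite('pics/'+save,cv2.cvtColor(np.asarray(c['pixels']),cv2.COLOR_RGB2BGR))
    return c
def ray(c,u,v):
    T=np.array(c['world_from_camera']); f=192/np.tan(np.radians(c['vertical_fov'])/2)
    d=T[:3,:3]@np.array([(u-c['cx'])/f,(v-c['cy'])/f,1]); return T[:3,3],d
def onz(c,u,v,z):
    o,d=ray(c,u,v); return o+d*(z-o[2])/d[2]
def proj(c,p):
    T=np.linalg.inv(np.array(c['world_from_camera'])); f=192/np.tan(np.radians(c['vertical_fov'])/2)
    q=T[:3,:3]@np.array(p)+T[:3,3]; return c['cx']+f*q[0]/q[2],c['cy']+f*q[1]/q[2]
E
python3 - <<'E'
from h import *
a=cam('scene');b=cam('side')
for c in(a,b):print(np.round(c['world_from_camera'],3).tolist(),c['vertical_fov'])
im=np.hstack([a['pixels'],b['pixels']])
cv2.imwrite('pics/a.png',cv2.cvtColor(np.asarray(a['pixels']),cv2.COLOR_RGB2BGR))
cv2.imwrite('pics/b.png',cv2.cvtColor(np.asarray(b['pixels']),cv2.COLOR_RGB2BGR))
print(bot.get_obs())
E
```

```text
[[-0.234, 0.618, -0.75, 1.342], [0.972, 0.131, -0.195, 0.202], [-0.022, -0.775, -0.631, 0.773], [0.0, 0.0, 0.0, 1.0]] 49.65624191106359
[[0.787, -0.44, 0.432, 0.062], [-0.616, -0.546, 0.567, -0.594], [-0.014, -0.713, -0.701, 0.819], [0.0, 0.0, 0.0, 1.0]] 50.783235353664864
{'t': 0.1, 'q': array([-1.28408706,  0.47769869,  0.02234823,  1.55633351, -0.01155199,
        1.10933725, -0.08312712]), 'joint_vel': array([-0.00020281, -0.00206713, -0.00073159, -0.00100746,  0.00063378,
        0.00116722, -0.00084699]), 'joint_torque': array([ 5.12796934e-03, -5.97757423e+01,  1.61397278e+00, -2.81952327e+01,
        1.28256460e-02,  5.01790841e-03, -4.08363348e-06]), 'eef_pos': array([0.25940018, 0.62252339, 0.19614372]), 'tool_rot': array([-1.24564574e-04,  1.96142145e-01,  9.80575127e-01, -8.15354133e-04]), 'contact_force': array([ 0.07699535, -0.31081306,  0.87731717]), 'torque': array([-0.02551594, -0.02383898,  0.00515685]), 'grasp_force': 0.0, 'gripper_width': 1.0005813544795463}
```

View pics/a.png

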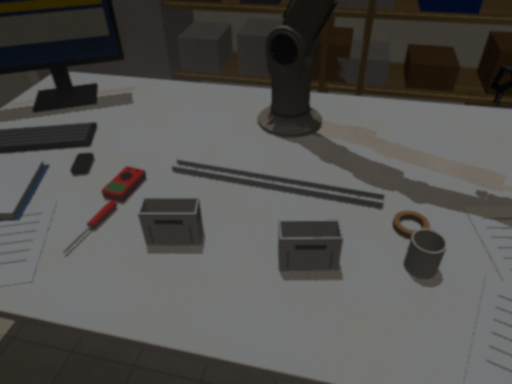

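View pics/b.png

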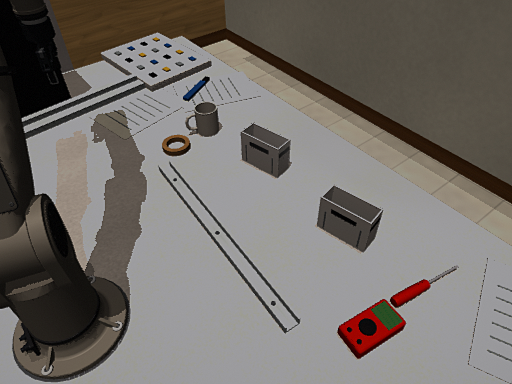

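The scene picture looks back at the robot. The crates are near pixels (171,222) and (309,246), the rail runs from (175,168) to (381,200), the meter and screwdriver are near (110,195), and the mug and tape are near (420,240). The side picture shows the crates near (265,150) and (350,217), and the rail from (165,168) to (292,325). I'll enlarge the views to get corners.

```bash
python3 - <<'E'
import cv2,numpy as np
a=cv2.imread('pics/a.png');b=cv2.imread('pics/b.png')
def up(i,x,y,w=95,h=72):
    o=cv2.resize(i[y:y+h,x:x+w],None,fx=4.2,fy=4.1,interpolation=cv2.INTER_CUBIC)
    o=cv2.convertScaleAbs(o,alpha=1.4)
    for k in range(0,w,10):
        cv2.putText(o,str(x+k),(int(k*4.2),8),0,.3,(0,0,255));cv2.line(o,(int(k*4.2),10),(int(k*4.2),14),(0,0,255))
    for k in range(0,h,10):
        cv2.putText(o,str(y+k),(0,int(k*4.1)+4),0,.3,(0,160,0));cv2.line(o,(20,int(k*4.1)),(25,int(k*4.1)),(0,160,0))
    return o
cv2.imwrite('pics/c.png',np.vstack([np.hstack([up(a,125,185),up(a,265,208)]),np.hstack([up(b,300,180),up(b,225,110)])]))
E
```

```text
(no output)
```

View pics/c.png

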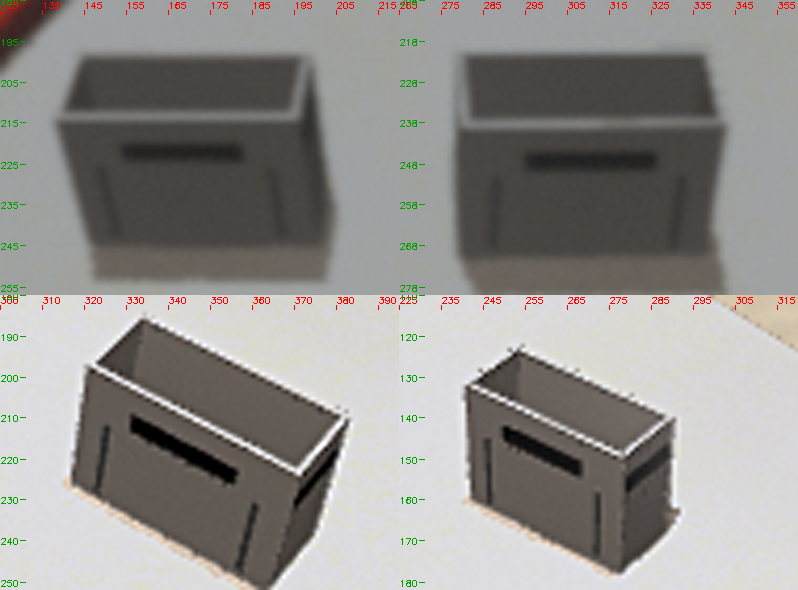

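Top row is the scene view, with far-rim corners at about (138,214)/(196,214) and (280,238.5)/(343,238). Bottom row is the side view, with rim corners at (321,197), (371,224), (334,186), (383,210) and (241,132), (279,149), (254,123), (290.5,140). Next I'll turn these into positions and zoom on the rail ends.

```bash
python3 - <<'E'
from h import *
s=cam('scene');d=cam('side')
P={'L scene far':(s,[(138.3,214.3),(196.4,213.8),(144.8,199.6),(199,199.6)]),
'L side near,far':(d,[(321,197.3),(371.4,223.7),(334.3,185.6),(382.9,210)]),
'R scene far,near':(s,[(279.8,238.5),(342.6,238.3),(280,221.4),(337.9,221.4)]),
'R side near,far':(d,[(241,131.7),(278.6,149),(253.8,123.4),(290.5,140)])}
for k,(c,p) in P.items(): 
    q=np.array([onz(c,u,v,.11)[:2] for u,v in p]); print(k,np.round(q,3).tolist(),q.mean(0).round(3), np.degrees(np.arctan2(*(q[1]-q[0])[::1])).round(1))
for n,c,p in(('scene',s,[(125,190),(105,215),(75,245),(411,222),(424,252),(440,270)]),('side',d,[(372,327),(410,292),(455,267),(176,145),(206,130)])):
    print(n,[np.round(onz(c,u,v,.02)[:2],3).tolist() for u,v in p])
def up(c,x,y,w=95,h=72):
    i=cv2.cvtColor(np.asarray(c['pixels']),cv2.COLOR_RGB2BGR)
    o=cv2.resize(i[y:y+h,x:x+w],None,fx=4,fy=4,interpolation=cv2.INTER_CUBIC)
    o=cv2.convertScaleAbs(o,alpha=1.2)
    for k in range(0,w,10): cv2.putText(o,str(x+k),(k*4,8),0,.3,(0,0,255));cv2.line(o,(k*4,10),(k*4,14),(0,0,255))
    for k in range(0,h,10): cv2.putText(o,str(y+k),(0,k*4+4),0,.3,(0,160,0))
    return o
cv2.imwrite('pics/d.png',np.vstack([np.hstack([up(s,160,145),up(s,310,165)]),np.hstack([up(d,140,140),up(d,230,270)])]))
E
```

```text
L scene far [[0.702, -0.248], [0.671, -0.113], [0.648, -0.256], [0.62, -0.124]] [ 0.66  -0.185] -12.9
L side near,far [[0.61, -0.133], [0.64, -0.267], [0.665, -0.124], [0.694, -0.256]] [ 0.652 -0.195] 167.4
R scene far,near [[0.708, 0.095], [0.678, 0.229], [0.655, 0.085], [0.626, 0.215]] [0.667 0.156] -12.6
R side near,far [[0.618, 0.21], [0.652, 0.078], [0.673, 0.219], [0.705, 0.088]] [0.662 0.149] 165.9
scene [[0.527, -0.393], [0.636, -0.397], [0.753, -0.415], [0.492, 0.401], [0.593, 0.426], [0.642, 0.457]]
side [[0.493, -0.416], [0.624, -0.413], [0.761, -0.437], [0.484, 0.386], [0.604, 0.394]]
```

View pics/d.png

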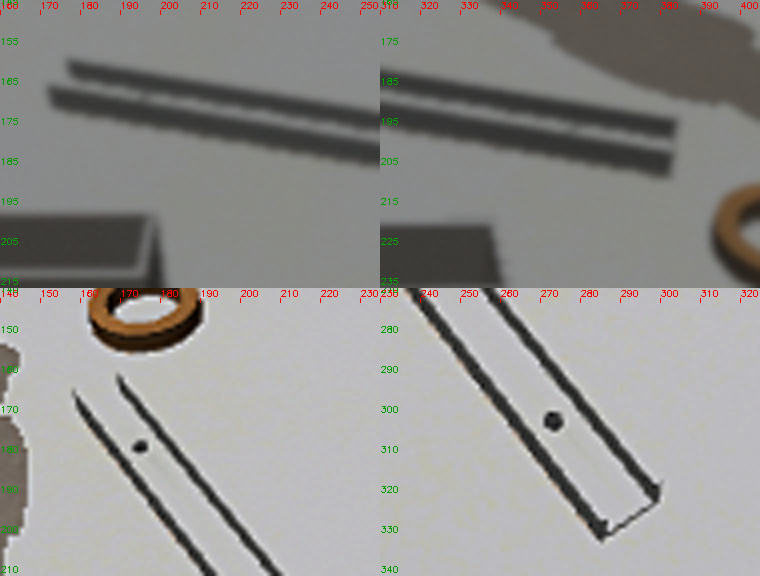

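The rail's far top edge runs (172,166.5)→(383,203) in the scene view and (169.5,162)→(299.5,320) in the side view.

```bash
python3 - <<'E'
from h import *
s=cam('scene');d=cam('side')
for c,z,p in((s,0,[(173.8,172),(382.5,209.5)]),(s,.022,[(172,166.5),(383.3,203.2)]),(d,.022,[(299.5,320),(169.5,162)])):
    q=np.array([onz(c,u,v,z)[:2] for u,v in p]);print(q.round(3).tolist(),q.mean(0).round(3),np.degrees(np.arctan2(-(q[1]-q[0])[0],(q[1]-q[0])[1])).round(2))
E
```

```text
[[0.391, -0.3], [0.434, 0.333]] [0.412 0.017] -3.94
[[0.392, -0.302], [0.433, 0.331]] [0.413 0.015] -3.73
[[0.384, -0.311], [0.425, 0.322]] [0.405 0.006] -3.71
```

Call:
jog_arm:
  rows:
    - {"az":-8,"fingers":85}
    - {"az":-8}
    - {"az":-8}
    - {"az":-8}
    - {"az":-3.3}
    - {"x":-25,"y":-37}
    - {"x":-25,"y":-37}
    - {"x":-25,"y":-37}

```text
invalid input
```

Call:
jog_arm:
  rows:
    - {"x":-25,"y":-37}
    - {"x":-25,"y":-37}
    - {"x":-25,"y":-37}
    - {"x":-25,"y":-37}
    - {"x":-25,"y":-37}
    - {"x":-25,"y":-37}
    - {"x":-25,"y":-37}
    - {"x":-25,"y":-37}

```text
invalid input
```

Call:
jog_arm:
  rows:
    - {"fingers":85,"x":0,"y":0,"z":0,"ax":0,"ay":0,"az":-8}
    - {"fingers":85,"x":0,"y":0,"z":0,"ax":0,"ay":0,"az":-8}
    - {"fingers":85,"x":0,"y":0,"z":0,"ax":0,"ay":0,"az":-8}
    - {"fingers":85,"x":0,"y":0,"z":0,"ax":0,"ay":0,"az":-8}
    - {"fingers":85,"x":0,"y":0,"z":0,"ax":0,"ay":0,"az":-3.3}
    - {"fingers":85,"x":-25,"y":-37,"z":0,"ax":0,"ay":0,"az":0}
    - {"fingers":85,"x":-25,"y":-37,"z":0,"ax":0,"ay":0,"az":0}
    - {"fingers":85,"x":-25,"y":-37,"z":0,"ax":0,"ay":0,"az":0}

```text
t: 1.1
eef_pos: [0.3581, 0.5302, 0.1969]
tool_rot: [0.0, -0.111, 0.994, -0.0]
contact_force: [0.1, 1.5, -0.5]
gripper_width: 0.997
grasp_force: 0.0
```

Call:
jog_arm:
  rows:
    - {"fingers":85,"x":-27,"y":-39.6,"z":0,"ax":0,"ay":0,"az":0}
    - {"fingers":85,"x":-27,"y":-39.6,"z":0,"ax":0,"ay":0,"az":0}
    - {"fingers":85,"x":-27,"y":-39.6,"z":0,"ax":0,"ay":0,"az":0}
    - {"fingers":85,"x":-27,"y":-39.6,"z":0,"ax":0,"ay":0,"az":0}
    - {"fingers":85,"x":-27,"y":-39.6,"z":0,"ax":0,"ay":0,"az":0}
    - {"fingers":85,"x":-27,"y":-39.6,"z":0,"ax":0,"ay":0,"az":0}
    - {"fingers":85,"x":-27,"y":-39.6,"z":0,"ax":0,"ay":0,"az":0}
    - {"fingers":85,"x":-27,"y":-39.6,"z":0,"ax":0,"ay":0,"az":0}

```text
t: 1.9
eef_pos: [0.6386, 0.2681, 0.1971]
tool_rot: [0.0, -0.11, 0.994, 0.0]
contact_force: [-0.4, 0.3, 0.1]
gripper_width: 0.991
grasp_force: 0.0
```

Call:
jog_arm:
  rows:
    - {"fingers":85,"x":-27,"y":-39.6,"z":0,"ax":0,"ay":0,"az":0}
    - {"fingers":85,"x":-27,"y":-39.6,"z":0,"ax":0,"ay":0,"az":0}
    - {"fingers":85,"x":-27,"y":-39.6,"z":0,"ax":0,"ay":0,"az":0}
    - {"fingers":85,"x":0,"y":0,"z":35,"ax":0,"ay":0,"az":0}
    - {"fingers":85,"x":0,"y":0,"z":35,"ax":0,"ay":0,"az":0}
    - {"fingers":85,"x":0,"y":0,"z":37,"ax":0,"ay":0,"az":0}
    - {"fingers":85,"x":0,"y":0,"z":0,"ax":0,"ay":0,"az":0}
    - {"fingers":85,"x":0,"y":0,"z":0,"ax":0,"ay":0,"az":0}

```text
t: 2.7
eef_pos: [0.7423, 0.1715, 0.0901]
tool_rot: [-0.001, -0.111, 0.994, -0.0]
contact_force: [0.4, 0.5, 0.1]
gripper_width: 0.996
grasp_force: 0.0
```

```bash
python3 - <<'E'
from h import *
a=cam('scene');b=cam('side')
i=np.hstack([np.asarray(a['pixels'])[120:320,200:400],np.asarray(b['pixels'])[30:230,180:380]])
cv2.imwrite('pics/e.png',cv2.convertScaleAbs(cv2.resize(i[:,:,::-1],None,fx=2,fy=2,interpolation=cv2.INTER_CUBIC),alpha=1.3))
E
```

```text
(no output)
```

View pics/e.png

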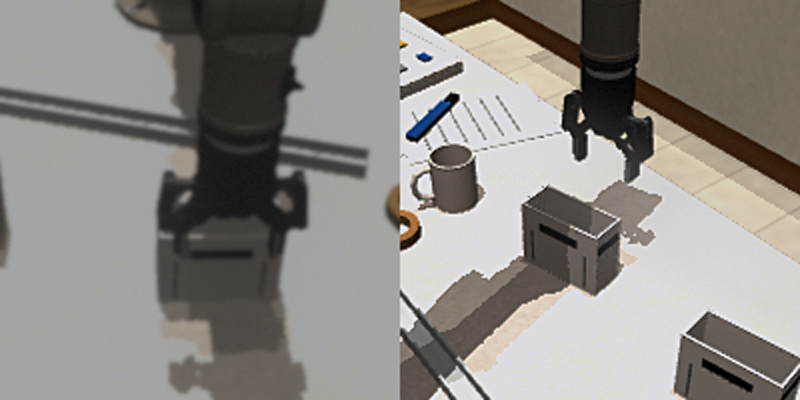

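The fingers stand just behind the right-hand crate. The tips are at about scene (289,245), (337,247) and side (270,110), (296,119), which lets me check the calibration against the known TCP.

```bash
python3 - <<'E'
from h import *
s=cam('scene');d=cam('side')
for k in(-.048,.048):
  p=np.array([.7423-.22*k,.1715+.975*k,.103]);print(np.round(proj(s,p),1),np.round(proj(d,p),1))
E
```

```text
[289.7 257.8] [294.3 129.8]
[335.1 257.7] [269.  118.5]
```

```bash
python3 - <<'E'
from h import *
d=cam('side');g=np.asarray(d['pixels']).astype(int).sum(2)//3
for c in range(262,306,2): print(c,g[88:136:2,c])
E
```

```text
262 [ 19  23  23  29 176 168 167 167 167 166 167 166 166 167 167 165 165 167
 165 150  50  56  56  54]
264 [ 26  26  26  27 179 174 169 169 170 167 167 165 166 166 165 164 165 165
 163 171  63  55  56  56]
266 [ 23  26  28  27  18  81 120 119 119 172 171 170 166 167 165 164 164 165
 165 168  86  56  58  58]
268 [ 39  40  26  29  29  30  44  46  46  43  29 178 166 166 166 164 163 166
 164 165 170  56  56  58]
270 [164 160  21  27  28  30  29  30  31  32  23 103 167 163 166 164 163 164
 164 162 167  96  56  60]
272 [ 64  13  25  22  68  19  20  23  21  20  66 172 165 165 165 163 163 163
 164 163 165 171  52  59]
274 [ 20  23  23  96 180 182 183 183 183 183 173 165 164 165 163 166 164 164
 161 163 164 166  80  58]
276 [ 22  24  23  29 170 165 166 166 164 165 164 162 164 166 162 163 163 164
 163 165 164 160  96  74]
278 [ 22  24  25  24  30 176 165 164 165 164 163 162 164 163 163 163 162 163
 163 167 158  91  94 175]
280 [ 20  22  25  25  27 157 166 165 164 163 163 164 164 161 162 161 162 163
 169  83  95  98  95  83]
282 [ 21  21  24  25  23  76 169 164 165 162 163 162 162 161 161 163 1
[... 465 characters left out ...]
 178 164  25  35  26  24 170 162 117 116  74  74 119  98
  99 100  99 100  99 103]
294 [ 38  17  23  19  15  18  29  94  38  30  34  44  52  60  58  57  61 172
 100  99  99 103 104 104]
296 [ 66  21  29  21  22  27  27  20  82  35  38  37  39  42  45  39 149 163
  97  96  99 104 102 105]
298 [ 77  28  17  15  18  25  28  28  33  33  37  37  34  38  35 112 164 161
 102  99 101 102 102 104]
300 [138  32  19  20  22  23  27  30  30  33  36  46 141 140 176 168 159 160
 161  98 102 106 102 104]
302 [ 51  62  19  18  23  23  25  27  30  34  29  99 139 162 162 160 160 160
 165  90 102 105 103 103]
304 [ 16  25  21  23  20  17  23  22  26  31  81 153 145 163 163 162 160 160
 162 166 101 106 105 104]
```

```bash
python3 - <<'E'
from h import *
s=cam('scene');d=cam('side')
def tri(a,b):
    o1,d1=ray(s,*a);o2,d2=ray(d,*b);d1/=np.linalg.norm(d1);d2/=np.linalg.norm(d2)
    t=np.linalg.lstsq(np.c_[d1,-d2],o2-o1,rcond=None)[0];p,q=o1+t[0]*d1,o2+t[1]*d2
    return ((p+q)/2).round(4),np.linalg.norm(p-q).round(4)
print('tips',tri((337,247),(270,109)),tri((289,245.5),(296,119)))
print('R rim',[tri(*x) for x in(((279.8,238.5),(290.5,140)),((342.6,238.3),(253.8,123.4)),((280,221.4),(278.6,149)),((337.9,221.4),(241,131.7)))])
print('L rim',[tri(*x) for x in(((138.3,214.3),(382.9,210)),((196.4,213.8),(334.3,185.6)),((144.8,199.6),(371.4,223.7)),((199,199.6),(321,197.3)))])
print('rail',tri((172,166.5),(299.5,320)),tri((383.3,203.2),(169.5,162)))
E
```

```text
tips (array([0.734 , 0.2179, 0.1372]), np.float64(0.0022)) (array([0.7545, 0.1222, 0.1421]), np.float64(0.0002))
R rim [(array([0.707 , 0.0929, 0.107 ]), np.float64(0.0042)), (array([0.6767, 0.2274, 0.1059]), np.float64(0.0054)), (array([0.6535, 0.083 , 0.1071]), np.float64(0.0048)), (array([0.6217, 0.215 , 0.1055]), np.float64(0.0003))]
L rim [(array([ 0.6976, -0.2525,  0.1052]), np.float64(0.0026)), (array([ 0.6679, -0.1179,  0.1051]), np.float64(0.0069)), (array([ 0.6432, -0.2624,  0.1039]), np.float64(0.0049)), (array([ 0.6141, -0.1281,  0.1037]), np.float64(0.0023))]
rail (array([ 0.3858, -0.307 ,  0.0162]), np.float64(0.0031)) (array([0.4278, 0.3312, 0.016 ]), np.float64(0.0029))
```

Call:
jog_arm:
  rows:
    - {"fingers":0,"x":0,"y":0,"z":0,"ax":0,"ay":0,"az":0}
    - {"fingers":0,"x":0,"y":0,"z":0,"ax":0,"ay":0,"az":0}
    - {"fingers":0,"x":0,"y":0,"z":0,"ax":0,"ay":0,"az":0}
    - {"fingers":0,"x":0,"y":0,"z":0,"ax":0,"ay":0,"az":0}
    - {"fingers":0,"x":0,"y":0,"z":0,"ax":0,"ay":0,"az":0}
    - {"fingers":0,"x":0,"y":0,"z":0,"ax":0,"ay":0,"az":0}
    - {"fingers":0,"x":0,"y":0,"z":0,"ax":0,"ay":0,"az":0}
    - {"fingers":0,"x":0,"y":0,"z":0,"ax":0,"ay":0,"az":0}

```text
t: 3.85
eef_pos: [0.7425, 0.1715, 0.09]
tool_rot: [-0.0, -0.11, 0.994, 0.0]
contact_force: [0.2, 0.2, -0.2]
gripper_width: 0.001
grasp_force: 0.0
```

```bash
python3 - <<'E'
from h import *
a=cam('scene');b=cam('side')
p=np.array([.7423,.1715,.0901]);print(proj(a,p),proj(b,p),bot.get_obs()['gripper_width'],bot.get_obs()['eef_pos'])
f=lambda c,x,y:cv2.resize(np.asarray(c['pixels'])[y:y+100,x:x+100,::-1],None,fx=4,fy=4,interpolation=cv2.INTER_CUBIC)
cv2.imwrite('pics/f.png',cv2.convertScaleAbs(np.hstack([f(a,265,180),f(b,235,60)]),alpha=1.6))
E
```

```text
(np.float64(311.9371452718125), np.float64(261.806298305201)) (np.float64(281.2934468152594), np.float64(127.54923174445489)) -0.0035927285228008676 [0.74251569 0.1714815  0.08997941]
```

View pics/f.png

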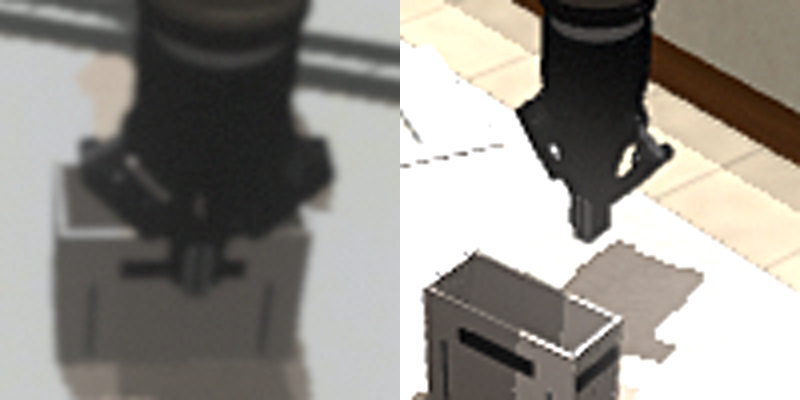

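The shut tip shows at scene (314,254) and side (282,120), about 7 px above where the reported TCP projects. I'll lower it in the clear space behind the crate to find out the real tip height.

Call:
jog_arm:
  rows:
    - {"fingers":0,"x":-5,"y":0,"z":20,"ax":0,"ay":0,"az":0}
    - {"fingers":0,"x":-5,"y":0,"z":20,"ax":0,"ay":0,"az":0}
    - {"fingers":0,"x":0,"y":0,"z":20,"ax":0,"ay":0,"az":0}
    - {"fingers":0,"x":0,"y":0,"z":10,"ax":0,"ay":0,"az":0}
    - {"fingers":0,"x":0,"y":0,"z":7,"ax":0,"ay":0,"az":0}
    - {"fingers":0,"x":0,"y":0,"z":5,"ax":0,"ay":0,"az":0}
    - {"fingers":0,"x":0,"y":0,"z":3,"ax":0,"ay":0,"az":0}
    - {"fingers":0,"x":0,"y":0,"z":0,"ax":0,"ay":0,"az":0}

```text
t: 4.75
eef_pos: [0.7525, 0.1737, 0.0051]
tool_rot: [0.0, -0.11, 0.994, 0.0]
contact_force: [-0.6, 0.2, -0.3]
gripper_width: 0.001
grasp_force: 0.0
```

```bash
python3 - <<'E'
from h import *
a=cam('scene');b=cam('side');o=bot.get_obs()
p=o['eef_pos'];print(p,o['contact_force'],proj(a,p),proj(b,p))
f=lambda c,x,y:cv2.resize(np.asarray(c['pixels'])[y:y+100,x:x+100,::-1],None,fx=4,fy=4,interpolation=cv2.INTER_CUBIC)
cv2.imwrite('pics/g.png',cv2.convertScaleAbs(np.hstack([f(a,265,210),f(b,235,80)]),alpha=1.6))
E
```

```text
[0.7527735  0.17379673 0.00576762] [0.22226079 0.34904631 0.37489965] (np.float64(309.82560491075833), np.float64(290.4379867627342)) (np.float64(282.588624944235), np.float64(147.60540150850684))
```

View pics/g.png

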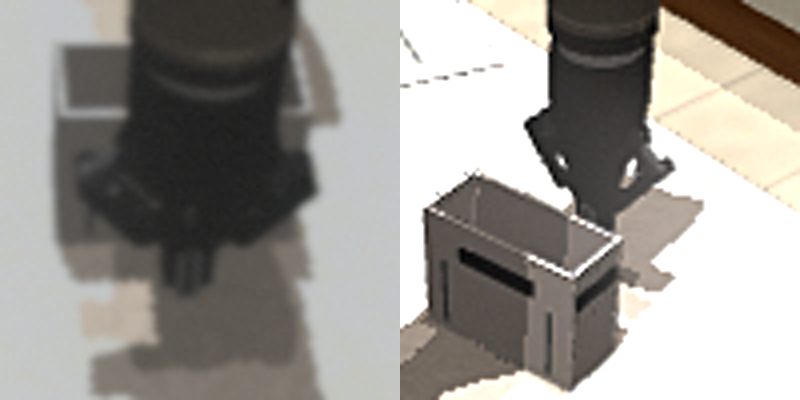

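The scene tip is at about (312,284), hovering roughly 18 mm over the bench with the TCP at 5 mm. I'll descend gently to find the contact.

Call:
jog_arm:
  rows:
    - {"fingers":0,"x":0,"y":0,"z":2,"ax":0,"ay":0,"az":0}
    - {"fingers":0,"x":0,"y":0,"z":2,"ax":0,"ay":0,"az":0}
    - {"fingers":0,"x":0,"y":0,"z":1,"ax":0,"ay":0,"az":0}
    - {"fingers":0,"x":0,"y":0,"z":1,"ax":0,"ay":0,"az":0}
    - {"fingers":0,"x":0,"y":0,"z":1,"ax":0,"ay":0,"az":0}
    - {"fingers":0,"x":0,"y":0,"z":1,"ax":0,"ay":0,"az":0}
    - {"fingers":0,"x":0,"y":0,"z":0,"ax":0,"ay":0,"az":0}
    - {"fingers":0,"x":0,"y":0,"z":0,"ax":0,"ay":0,"az":0}

```text
t: 5.65
eef_pos: [0.7523, 0.1737, -0.003]
tool_rot: [-0.0, -0.11, 0.994, 0.0]
contact_force: [0.2, 0.2, -0.3]
gripper_width: -0.001
grasp_force: 0.0
```

Call:
jog_arm:
  rows:
    - {"fingers":0,"x":0,"y":0,"z":2,"ax":0,"ay":0,"az":0}
    - {"fingers":0,"x":0,"y":0,"z":2,"ax":0,"ay":0,"az":0}
    - {"fingers":0,"x":0,"y":0,"z":2,"ax":0,"ay":0,"az":0}
    - {"fingers":0,"x":0,"y":0,"z":2,"ax":0,"ay":0,"az":0}
    - {"fingers":0,"x":0,"y":0,"z":0,"ax":0,"ay":0,"az":0}
    - {"fingers":0,"x":0,"y":0,"z":0,"ax":0,"ay":0,"az":0}
    - {"fingers":0,"x":0,"y":0,"z":0,"ax":0,"ay":0,"az":0}
    - {"fingers":0,"x":0,"y":0,"z":0,"ax":0,"ay":0,"az":0}

```text
t: 6.45
eef_pos: [0.7524, 0.1737, -0.0109]
tool_rot: [0.0, -0.11, 0.994, 0.0]
contact_force: [-0.5, -0.0, -0.6]
gripper_width: -0.002
grasp_force: 0.0
```

Call:
jog_arm:
  rows:
    - {"fingers":0,"x":0,"y":0,"z":2,"ax":0,"ay":0,"az":0}
    - {"fingers":0,"x":0,"y":0,"z":2,"ax":0,"ay":0,"az":0}
    - {"fingers":0,"x":0,"y":0,"z":2,"ax":0,"ay":0,"az":0}
    - {"fingers":0,"x":0,"y":0,"z":1,"ax":0,"ay":0,"az":0}
    - {"fingers":0,"x":0,"y":0,"z":1,"ax":0,"ay":0,"az":0}
    - {"fingers":0,"x":0,"y":0,"z":0,"ax":0,"ay":0,"az":0}
    - {"fingers":0,"x":0,"y":0,"z":0,"ax":0,"ay":0,"az":0}
    - {"fingers":0,"x":0,"y":0,"z":0,"ax":0,"ay":0,"az":0}

```text
t: 7.25
eef_pos: [0.7524, 0.1737, -0.0189]
tool_rot: [0.0, -0.11, 0.994, 0.0]
contact_force: [-0.1, -0.3, -0.1]
gripper_width: 0.004
grasp_force: 0.0
```

Call:
jog_arm:
  rows:
    - {"fingers":85,"x":0,"y":0,"z":-38,"ax":0,"ay":0,"az":0}
    - {"fingers":85,"x":0,"y":0,"z":-38,"ax":0,"ay":0,"az":0}
    - {"fingers":85,"x":0,"y":0,"z":0,"ax":0,"ay":0,"az":0}
    - {"fingers":85,"x":0,"y":0,"z":0,"ax":0,"ay":0,"az":0}
    - {"fingers":85,"x":10,"y":0,"z":0,"ax":0,"ay":0,"az":0}
    - {"fingers":85,"x":10,"y":0,"z":0,"ax":0,"ay":0,"az":0}
    - {"fingers":85,"x":10,"y":0,"z":0,"ax":0,"ay":0,"az":0}
    - {"fingers":85,"x":0,"y":0,"z":0,"ax":0,"ay":0,"az":0}

```text
t: 8.05
eef_pos: [0.7211, 0.1666, 0.0562]
tool_rot: [-0.001, -0.11, 0.994, -0.0]
contact_force: [-0.4, 0.7, -0.5]
gripper_width: 0.997
grasp_force: 0.0
```

```bash
python3 - <<'E'
from h import *
d=cam('side');g=np.asarray(d['pixels']).astype(int).sum(2)//3
print(bot.get_obs()['eef_pos'],proj(d,bot.get_obs()['eef_pos']))
for r in range(96,146,2): print(r,g[r,236:300:2])
E
```

```text
[0.72215349 0.16682505 0.05661312] (np.float64(277.0169113546711), np.float64(139.58900754759009))
96 [171 173 173 170 170 170 171 172 172 168 176  20  27  34  30  26  28  28
  28  26  27  28  26  26  27  26  24  17 167 153 153 153]
98 [170 171 172 174 169 165 139  73 176 177 177  23  30  29  40  18  28  29
  29  30  28  30  29  30  28  28  25  56 160 155 153 152]
100 [167 166 104 148 175 178 171 171 169 173 123  25  27  24  75  89  26  31
  30  30  30  30  31  30  29  28  28  38 162 155 154 154]
102 [176 171 172 170 169 168 169 169 167 173  71  25  28  23  74 175  17  31
  31  30  30  31  31  32  30  32  31  28 166 158 159 157]
104 [171 169 169 170 169 169 170 169 169 174  28  26  27  26 147 171  21  31
  31  30  32  33  33  32  32  33  35  61  62  58  73  36]
106 [169 169 169 169 170 169 169 168 169 173  32  25  27  28  19  23  28  30
  32  31  33  33  33  33  33  35  35  41  33  40  45  45]
108 [169 169 169 168 170 169 170 170 168 170 126  22  21  28  30  28  37  96
  27  33  34  33  35  37  35  34  33  35  38  36  36  40]
110 [171 169 170 169 168 170 171 169 168 169 172 184  91  
[... 1671 characters left out ...]
  61  73 107 104 104 103]
136 [170 171 176  46  52  52  50  64  67  53  53  54  55  55  56  56  58  57
  58  58  61  76  69 182 117  98 102 102  99 102 102 102]
138 [171 172 174  44  50  51  53  52  51  60  68  54  53  56  55  57  55  56
  58  58  80  79  80  76  69 154 114 101 102 102 102 102]
140 [171 171 173  42  51  51  52  53  53  53  51  58  70  55  53  54  57  57
  58  56  80  78  78  79  77  76 153  69 102 101 102 104]
142 [169 171 174  39  52  50  52   5  56  53  54  53  51  59  68  62  50  54
  56  55  80  77  78  77  90 172  59  85  99 100 101  98]
144 [170 170 173  38  50  52  50   6   8   9  41  54  54  53  51  73 179  71
  50  53  79  77  74 104 139  61  68  78 101  98 117 170]
```

```bash
python3 - <<'E'
from h import *
d=cam('side')
print(proj(d,(.692,.16,.105)),proj(d,(.692,.16,.11)))
for z in(.09,.095,.1,.105,.11):print(z,[np.round(proj(d,(.722-.22*k,.167+.975*k,z)),1) for k in(-.046,0,.046)])
E
```

```text
(np.float64(271.03609316024347), np.float64(131.4629325221526)) (np.float64(271.05234452687097), np.float64(130.07993555126097))
0.09 [array([289.4, 136.4]), array([277.2, 130.7]), array([265.3, 125.3])]
0.095 [array([289.5, 135. ]), array([277.2, 129.4]), array([265.3, 123.9])]
0.1 [array([289.6, 133.6]), array([277.2, 128. ]), array([265.3, 122.6])]
0.105 [array([289.7, 132.3]), array([277.3, 126.6]), array([265.3, 121.2])]
0.11 [array([289.7, 130.9]), array([277.3, 125.3]), array([265.3, 119.9])]
```

Call:
jog_arm:
  rows:
    - {"fingers":85,"x":10,"y":0,"z":0,"ax":0,"ay":0,"az":0}
    - {"fingers":85,"x":10,"y":0,"z":0,"ax":0,"ay":0,"az":0}
    - {"fingers":85,"x":6,"y":0,"z":-1,"ax":0,"ay":0,"az":0}
    - {"fingers":85,"x":8,"y":0,"z":-4,"ax":0,"ay":0,"az":0}
    - {"fingers":85,"x":8,"y":0,"z":-3.5,"ax":0,"ay":0,"az":0}
    - {"fingers":85,"x":8,"y":0,"z":-3,"ax":0,"ay":0,"az":0}
    - {"fingers":85,"x":8,"y":0,"z":-2.5,"ax":0,"ay":0,"az":0}
    - {"fingers":85,"x":8,"y":0,"z":-2,"ax":0,"ay":0,"az":0}

```text
t: 8.95
eef_pos: [0.6579, 0.1524, 0.0733]
tool_rot: [0.0, -0.11, 0.994, 0.0]
contact_force: [0.9, -0.5, -0.1]
gripper_width: 0.995
grasp_force: 0.1
```

```bash
python3 - <<'E'
from h import *
a=cam('scene');b=cam('side')
f=lambda c,x,y:cv2.resize(np.asarray(c['pixels'])[y:y+100,x:x+100,::-1],None,fx=4,fy=4,interpolation=cv2.INTER_CUBIC)
cv2.imwrite('pics/i.png',cv2.convertScaleAbs(np.hstack([f(a,265,180),f(b,205,80)]),alpha=1.6))
E
```

```text
(no output)
```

View pics/i.png

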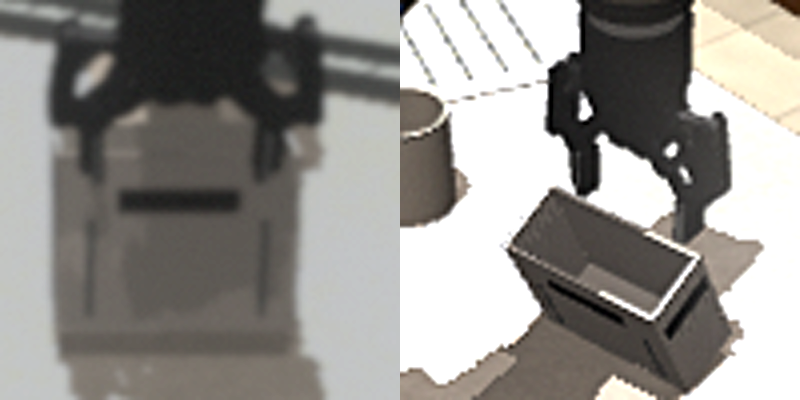

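The crate is tipping as planned: its far wall leans towards the robot, the fingers are near its top edge, and the underside edge shows at scene (309,268). I'll carry on over the balance point.

Call:
jog_arm:
  rows:
    - {"fingers":85,"x":8,"y":0,"z":-1,"ax":0,"ay":0,"az":0}
    - {"fingers":85,"x":8,"y":0,"z":-1,"ax":0,"ay":0,"az":0}
    - {"fingers":85,"x":8,"y":0,"z":0,"ax":0,"ay":0,"az":0}
    - {"fingers":85,"x":8,"y":0,"z":0,"ax":0,"ay":0,"az":0}
    - {"fingers":85,"x":8,"y":0,"z":0,"ax":0,"ay":0,"az":0}
    - {"fingers":85,"x":0,"y":0,"z":0,"ax":0,"ay":0,"az":0}
    - {"fingers":85,"x":0,"y":0,"z":-20,"ax":0,"ay":0,"az":0}
    - {"fingers":85,"x":0,"y":0,"z":-40,"ax":0,"ay":0,"az":0}

```text
t: 9.85
eef_pos: [0.6171, 0.1432, 0.1325]
tool_rot: [-0.003, -0.111, 0.994, -0.001]
contact_force: [0.7, 0.1, 0.7]
gripper_width: 0.994
grasp_force: 0.0
```

```bash
python3 - <<'E'
from h import *
print(bot.get_obs()['eef_pos'])
a=cam('scene');b=cam('side')
f=lambda c,x,y:cv2.resize(np.asarray(c['pixels'])[y:y+130,x:x+130,::-1],None,fx=3,fy=3,interpolation=cv2.INTER_CUBIC)
cv2.imwrite('pics/j.png',cv2.convertScaleAbs(np.hstack([f(a,255,150),f(b,185,70)]),alpha=1.6))
E
```

```text
[0.6171179  0.14322175 0.13251664]
```

View pics/j.png

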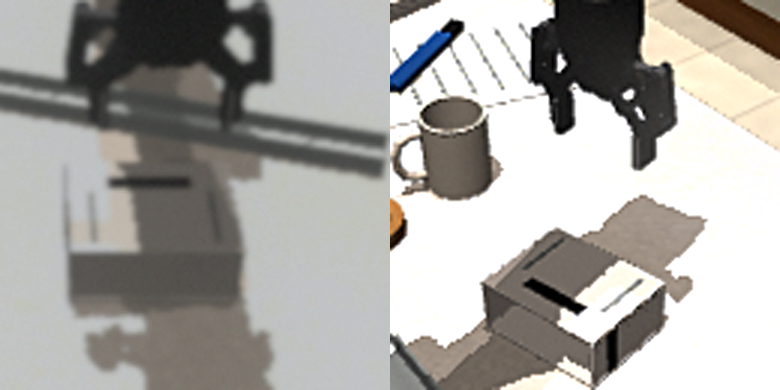

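The first crate lies flat. Its underside, scene (278..336, 235..251), is plain, so the other crate should be the stamped one. Now I'll go behind that one.

Call:
jog_arm:
  rows:
    - {"fingers":85,"x":-6,"y":-42,"z":0,"ax":0,"ay":0,"az":0}
    - {"fingers":85,"x":-4,"y":-42,"z":0,"ax":0,"ay":0,"az":0}
    - {"fingers":85,"x":-4,"y":-42,"z":0,"ax":0,"ay":0,"az":0}
    - {"fingers":85,"x":-4,"y":-42,"z":0,"ax":0,"ay":0,"az":0}
    - {"fingers":85,"x":-4,"y":-42,"z":0,"ax":0,"ay":0,"az":0}
    - {"fingers":85,"x":-4,"y":-42,"z":0,"ax":0,"ay":0,"az":0}
    - {"fingers":85,"x":-4,"y":-42,"z":0,"ax":0,"ay":0,"az":0}
    - {"fingers":85,"x":-3,"y":-41,"z":0,"ax":0,"ay":0,"az":0}

```text
t: 10.75
eef_pos: [0.7258, -0.1775, 0.1346]
tool_rot: [0.0, -0.11, 0.994, -0.0]
contact_force: [0.1, -0.1, -0.4]
gripper_width: 0.995
grasp_force: 0.0
```

Call:
jog_arm:
  rows:
    - {"fingers":85,"x":0,"y":0,"z":0,"ax":0,"ay":0,"az":0}
    - {"fingers":85,"x":0,"y":0,"z":25,"ax":0,"ay":0,"az":0}
    - {"fingers":85,"x":0,"y":0,"z":25,"ax":0,"ay":0,"az":0}
    - {"fingers":85,"x":0,"y":0,"z":26,"ax":0,"ay":0,"az":0}
    - {"fingers":85,"x":0,"y":0,"z":0,"ax":0,"ay":0,"az":0}
    - {"fingers":85,"x":0,"y":0,"z":0,"ax":0,"ay":0,"az":0}
    - {"fingers":85,"x":0,"y":0,"z":0,"ax":0,"ay":0,"az":0}
    - {"fingers":85,"x":0,"y":0,"z":0,"ax":0,"ay":0,"az":0}

```text
t: 11.55
eef_pos: [0.7266, -0.176, 0.061]
tool_rot: [0.001, -0.11, 0.994, -0.0]
contact_force: [0.6, -0.3, -0.6]
gripper_width: 0.995
grasp_force: 0.0
```

Call:
jog_arm:
  rows:
    - {"fingers":85,"x":14,"y":0,"z":5,"ax":0,"ay":0,"az":0}
    - {"fingers":85,"x":10,"y":0,"z":0,"ax":0,"ay":0,"az":0}
    - {"fingers":85,"x":10,"y":0,"z":0,"ax":0,"ay":0,"az":0}
    - {"fingers":85,"x":6,"y":0,"z":-1,"ax":0,"ay":0,"az":0}
    - {"fingers":85,"x":8,"y":0,"z":-4,"ax":0,"ay":0,"az":0}
    - {"fingers":85,"x":8,"y":0,"z":-3.5,"ax":0,"ay":0,"az":0}
    - {"fingers":85,"x":8,"y":0,"z":-3,"ax":0,"ay":0,"az":0}
    - {"fingers":85,"x":8,"y":0,"z":-2.5,"ax":0,"ay":0,"az":0}

```text
t: 12.35
eef_pos: [0.6545, -0.1918, 0.0684]
tool_rot: [0.0, -0.11, 0.994, -0.0]
contact_force: [-0.3, -0.2, 0.2]
gripper_width: 0.992
grasp_force: 0.1
```

Call:
jog_arm:
  rows:
    - {"fingers":85,"x":8,"y":0,"z":-2,"ax":0,"ay":0,"az":0}
    - {"fingers":85,"x":8,"y":0,"z":-1,"ax":0,"ay":0,"az":0}
    - {"fingers":85,"x":8,"y":0,"z":-1,"ax":0,"ay":0,"az":0}
    - {"fingers":85,"x":8,"y":0,"z":0,"ax":0,"ay":0,"az":0}
    - {"fingers":85,"x":8,"y":0,"z":0,"ax":0,"ay":0,"az":0}
    - {"fingers":85,"x":8,"y":0,"z":0,"ax":0,"ay":0,"az":0}
    - {"fingers":85,"x":0,"y":0,"z":-20,"ax":0,"ay":0,"az":0}
    - {"fingers":85,"x":0,"y":0,"z":-40,"ax":0,"ay":0,"az":0}

```text
t: 13.15
eef_pos: [0.605, -0.2015, 0.1293]
tool_rot: [-0.003, -0.11, 0.994, 0.001]
contact_force: [0.8, -0.7, 0.3]
gripper_width: 0.997
grasp_force: 0.0
```

Call:
jog_arm:
  rows:
    - {"fingers":85,"x":-40,"y":0,"z":0,"ax":0,"ay":0,"az":0}
    - {"fingers":85,"x":-40,"y":0,"z":0,"ax":0,"ay":0,"az":0}
    - {"fingers":85,"x":-25,"y":0,"z":0,"ax":0,"ay":0,"az":0}
    - {"fingers":85,"x":0,"y":0,"z":-20,"ax":0,"ay":0,"az":0}
    - {"fingers":85,"x":0,"y":0,"z":-30,"ax":0,"ay":0,"az":0}
    - {"fingers":85,"x":0,"y":0,"z":0,"ax":0,"ay":0,"az":0}
    - {"fingers":85,"x":0,"y":0,"z":0,"ax":0,"ay":0,"az":0}
    - {"fingers":85,"x":0,"y":0,"z":0,"ax":0,"ay":0,"az":0}

```text
t: 13.95
eef_pos: [0.7097, -0.179, 0.1808]
tool_rot: [-0.001, -0.11, 0.994, 0.0]
contact_force: [-0.1, 0.6, -0.5]
gripper_width: 0.997
grasp_force: 0.0
```

```bash
python3 - <<'E'
from h import *
print(bot.get_obs()['eef_pos'])
a=cam('scene');b=cam('side')
def f(c,x,y,w=130,h=98):
    o=cv2.resize(np.asarray(c['pixels'])[y:y+h,x:x+w,::-1],None,fx=3,fy=3,interpolation=cv2.INTER_CUBIC);o=cv2.convertScaleAbs(o,alpha=1.5)
    for k in range(0,w,10): cv2.putText(o,str(x+k),(k*3,8),0,.3,(0,0,255));cv2.line(o,(k*3,10),(k*3,14),(0,0,255))
    for k in range(0,h,10): cv2.putText(o,str(y+k),(0,k*3+4),0,.3,(0,160,0))
    return o
cv2.imwrite('pics/k.png',np.vstack([np.hstack([f(a,125,160),f(a,255,180)]),np.hstack([f(b,265,170),f(b,185,110)])]))
E
```

```text
[ 0.70969454 -0.1789965   0.18082856]
```

View pics/k.png

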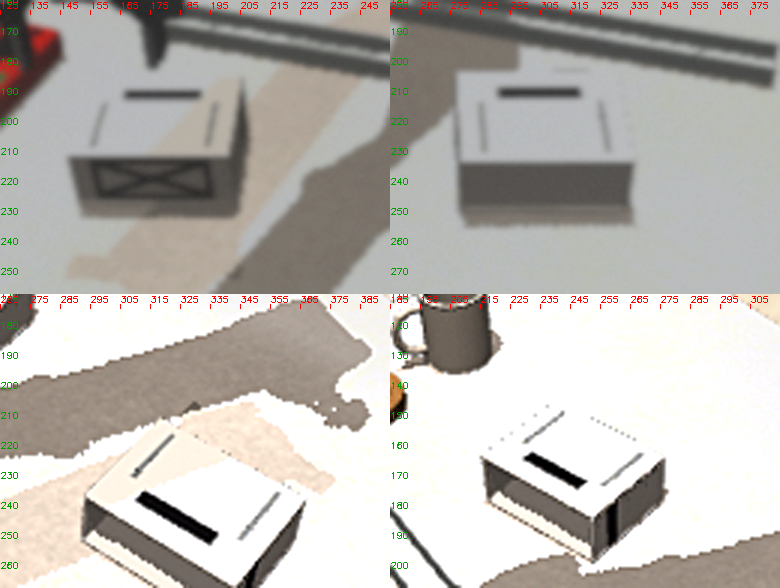

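The left crate lies flat with the framed cross on its underside at scene (176,219), so it is the stamped one. The other underside is plain. The final picture gives the stamped crate's corners, so next I'll work out its pose.

```bash
python3 - <<'E'
from h import *
s=cam('scene');d=cam('side')
for n,c,z,p in(('underside top',s,.06,[(147.7,212.3),(202.3,212.3)]),('underside bottom',s,0,[(152.3,231.7),(205,231.3)]),('side underside top',d,.06,[(366.7,237.7),(319.3,212)]),('side rim top',d,.06,[(346,267),(293.3,237)])):
    q=np.array([onz(c,u,v,z)[:2] for u,v in p]);e=q[1]-q[0];print(n,q.round(3).tolist(),q.mean(0).round(3),np.linalg.norm(e).round(3),np.degrees(np.arctan2(-e[0],e[1])).round(1))
E
```

```text
underside top [[0.641, -0.261], [0.612, -0.124]] [ 0.626 -0.193] 0.141 12.1
underside bottom [[0.65, -0.256], [0.619, -0.12]] [ 0.635 -0.188] 0.14 12.9
side underside top [[0.637, -0.266], [0.608, -0.136]] [ 0.623 -0.201] 0.134 12.7
side rim top [[0.537, -0.294], [0.502, -0.155]] [ 0.52  -0.225] 0.143 14.1
```

Call:
jog_arm:
  rows:
    - {"fingers":76,"x":0,"y":3,"z":45,"ax":0,"ay":0,"az":0}
    - {"fingers":76,"x":0,"y":0,"z":45,"ax":0,"ay":0,"az":0}
    - {"fingers":76,"x":0,"y":0,"z":45,"ax":0,"ay":0,"az":0}
    - {"fingers":76,"x":0,"y":0,"z":44,"ax":0,"ay":0,"az":0}
    - {"fingers":76,"x":15,"y":0,"z":0,"ax":0,"ay":0,"az":0}
    - {"fingers":76,"x":15,"y":0,"z":0,"ax":0,"ay":0,"az":0}
    - {"fingers":76,"x":15,"y":0,"z":0,"ax":0,"ay":0,"az":0}
    - {"fingers":76,"x":0,"y":0,"z":0,"ax":0,"ay":0,"az":0}

```text
t: 14.95
eef_pos: [0.6637, -0.1873, 0.0023]
tool_rot: [-0.001, -0.109, 0.994, -0.0]
contact_force: [0.6, -0.1, 0.5]
gripper_width: 0.89
grasp_force: 0.0
```

```bash
python3 - <<'E'
from h import *
s=cam('scene');o=bot.get_obs();print(o['eef_pos'],o['gripper_width'])
p=o['eef_pos']
for k in(-.046,.046):
  for z in(.03,.045,.06): print(k,z,np.round(proj(s,(p[0]-.22*k,p[1]+.975*k,z)),1))
g=np.asarray(s['pixels']).astype(int).sum(2)//3
for r in range(196,252,2): print(r,g[r,140:214:2])
E
```

```text
[ 0.66540279 -0.18654425  0.00273374] 0.8911373746683457
-0.046 0.03 [155.  231.6]
-0.046 0.045 [154.  227.4]
-0.046 0.06 [153.  223.1]
0.046 0.03 [191.1 231.4]
0.046 0.045 [190.4 227.2]
0.046 0.06 [189.7 222.9]
196 [ 43  44  47  46  36  24  22  22  23  23  22  23  21  24  21  23  22  23
  21  23  26  25  30  30  29  31  29  30  68 111 117 112  71  61 103 110
 109]
198 [ 28  29  30  34  34  24  23  23  22  24  23  22  23  23  23  21  21  23
  21  22  24  27  37  35  27  26  26  29  72 112 118 109  59  55  99 110
 110]
200 [ 26  30  35  68  85  44  25  24  22  24  22  22  23  23  23  24  23  22
  22  22  23  37  85  77  35  26  23  27  65 112 117 106  55  47  94 109
 110]
202 [ 25  35  42  95 118  93  46  24  23  23  22  22  25  22  23  22  23  22
  22  23  21  27  65  96  68  36  25  24  56 107 116  96  49  42  90 112
 111]
204 [ 26  28  39  99 123 119  83  32  23  22  23  24  23  24  21  23  23  21
  22  22  27  23  34  85 105  73  28  24  41  97 116  87  44  41  90 110
 110]
206 [ 27  25  32  89 121 113  66  27  23  24  25  22  24  22  23  23  22  22
  23  33  40  24  24  47  90  8
[... 2779 characters left out ...]
76  70  66  70  77  91 100  81  60  60  67  74  73  74  75  76  77  77
  76]
244 [124 124 123 123 119  92  78  84  77  74  74  76  74  68  61  61  60  58
  57  57  57  57  57  59  59  59  58  66  75  76  78  76  76  78  77  76
  77]
246 [123 124 123 124 118  88  77  76  75  75  75  76  75  73  67  61  58  59
  58  59  58  58  58  57  58  58  67  75  76  77  76  77  77  77  78  76
  75]
248 [124 124 124 123 112  82  75  75  75  74  78  75  75  75  75  71  70  71
  70  70  63  58  57  58  61  68  74  76  76  76  76  76  77  78  78  77
  76]
250 [125 123 123 121 106  80  76  77  79  79  76  75  75  76  76  75  76  77
  76  75  72  65  60  62  71  76  76  77  76  76  78  77  78  76  77  77
  77]
```

Call:
jog_arm:
  rows:
    - {"fingers":76,"x":11,"y":0,"z":9,"ax":0,"ay":0,"az":0}
    - {"fingers":76,"x":9,"y":0,"z":9,"ax":0,"ay":0,"az":0}
    - {"fingers":76,"x":6,"y":0,"z":0,"ax":0,"ay":0,"az":0}
    - {"fingers":76,"x":6,"y":0,"z":0,"ax":0,"ay":0,"az":0}
    - {"fingers":76,"x":7,"y":0,"z":0,"ax":0,"ay":0,"az":1.6}
    - {"fingers":76,"x":7,"y":0,"z":0,"ax":0,"ay":0,"az":1.6}
    - {"fingers":76,"x":7,"y":0,"z":0,"ax":0,"ay":0,"az":1.6}
    - {"fingers":76,"x":7,"y":0,"z":0,"ax":0,"ay":0,"az":1.6}

```text
t: 15.8
eef_pos: [0.6072, -0.1982, -0.0146]
tool_rot: [0.0, -0.054, 0.999, -0.0]
contact_force: [2.4, -0.5, 0.9]
gripper_width: 0.89
grasp_force: 0.7
```

Call:
jog_arm:
  rows:
    - {"fingers":76,"x":7,"y":0,"z":0,"ax":0,"ay":0,"az":1.6}
    - {"fingers":76,"x":7,"y":0,"z":0,"ax":0,"ay":0,"az":1.6}
    - {"fingers":76,"x":7,"y":0,"z":0,"ax":0,"ay":0,"az":1.6}
    - {"fingers":76,"x":7,"y":0,"z":0,"ax":0,"ay":0,"az":1.6}
    - {"fingers":76,"x":7,"y":0,"z":0,"ax":0,"ay":0,"az":1.6}
    - {"fingers":76,"x":7,"y":0,"z":0,"ax":0,"ay":0,"az":1.6}
    - {"fingers":76,"x":5,"y":0,"z":0,"ax":0,"ay":0,"az":0.4}
    - {"fingers":76,"x":0,"y":0,"z":0,"ax":0,"ay":0,"az":0}

```text
t: 16.6
eef_pos: [0.559, -0.1992, -0.0152]
tool_rot: [-0.001, 0.033, 0.999, 0.0]
contact_force: [-0.5, -0.1, 0.6]
gripper_width: 0.891
grasp_force: 0.0
```

```bash
python3 - <<'E'
from h import *
s=cam('scene');d=cam('side');o=bot.get_obs();p=o['eef_pos'];q=o['tool_rot'];print(p,q)
h=2*np.arctan2(q[2],q[1]);print('tool yaw deg',np.degrees(h)-180)
n=np.array([.998,-.065]);print('tcp rail x',(p[:2]-[.409,.011])@n)
# side: rim top edge (white top face vs dark mouth): scan columns for bright->dark transitions
g=cv2.cvtColor(np.asarray(d['pixels']),cv2.COLOR_RGB2GRAY).astype(int)
for c in range(236,330,6): print(c,g[236:316:3,c])
E
```

```text
[ 0.5594382  -0.19907627 -0.01541576] [-9.17160266e-04  3.23900534e-02  9.99474847e-01  2.71394350e-04]
tool yaw deg -3.7122777125035213
tcp rail x 0.16379228579942498
236 [105 100 200  47 195 189 187 190 160 167  73  57 177 171 177 166 171 167
 174 175 187 187 188 186 187 187 186]
242 [108 196 188 187 195  68 112 160 160 157 159 162 167  54 103 172 172 173
 170 189 186 188 187 186 186 186 185]
248 [199 188 186 187 187 186 190 142  48 163 163 160 159 164 163 117  48 176
 188 187 186 187 186 186 186 187 186]
254 [189 186 188 187 186 187 184 166 161 167  59 113 164 164 161 158 162 198
  59  59 193 186 187 186 186 186 187]
260 [193 189 186 187 186 188 163 173 177 163 169 170 115  53 166 160 189 187
 187 189 133  51 194 189 187 188 187]
266 [103 107 153 106 107 109 110 133 163 175 168 171 168 171 200  48 102 190
 188 187 187 188 196  58  51 198 186]
272 [106 194 181 182 199  51  80 188 183 118 172 171 160 174 173 189 190 135
  52 195 187 191  49 145 188 164  49]
278 [189 181 182 182 183 181 193  67  76 187 182 185 172 175 171 187 187 187
 188 197  46 154 190 187 181 187 187]
284 [183 126
[... 207 characters left out ...]
0  48 194]
296 [182 181 181 182 180 182 148   1   9 153 190 188 189 197  76  71 187 183
 182 169 189 187 187 186 185 187 193]
302 [182 181 182 181 181 181 181 182 202   2  58 189 187 187 187 198  59  75
  78  71 125 188 187 186 186 188 186]
308 [181 181 181 181 180 181 181 189 187 187 187 188 188 188 192 114  74  73
  68  92 187 187 187 186 187 187 186]
314 [ 80 182 180 181 180 180 180 188 187 190 101 190 187 196   0  20  26  54
 203 187 187 187 186 187 187 186 186]
320 [114  51 185 181 183 182 181 188 192 121 188 187 188  71  70  71  77 193
 187 187 187 187 186 187 187 186 187]
326 [ 51 117 107  65 183 180 189 188 166 188 189  67  70  71  71  94 188 188
 187 187 187 187 187 188 187 186 186]
```

Call:
jog_arm:
  rows:
    - {"fingers":76,"x":6,"y":0,"z":0,"ax":0,"ay":0,"az":0}
    - {"fingers":76,"x":6,"y":0,"z":0,"ax":0,"ay":0,"az":0}
    - {"fingers":76,"x":6,"y":0,"z":0,"ax":0,"ay":0,"az":0}
    - {"fingers":76,"x":6,"y":0,"z":0,"ax":0,"ay":0,"az":0}
    - {"fingers":76,"x":6,"y":0,"z":0,"ax":0,"ay":0,"az":0}
    - {"fingers":76,"x":4,"y":0,"z":0,"ax":0,"ay":0,"az":0}
    - {"fingers":76,"x":3,"y":0,"z":0,"ax":0,"ay":0,"az":0}
    - {"fingers":76,"x":2,"y":0,"z":0,"ax":0,"ay":0,"az":0}

```text
t: 17.5
eef_pos: [0.5213, -0.1969, -0.015]
tool_rot: [0.0, 0.032, 0.999, 0.0]
contact_force: [1.7, 0.0, -1.1]
gripper_width: 0.89
grasp_force: 0.6
```

Call:
jog_arm:
  rows:
    - {"fingers":76,"x":1,"y":0,"z":0,"ax":0,"ay":0,"az":0}
    - {"fingers":76,"x":1,"y":0,"z":0,"ax":0,"ay":0,"az":0}
    - {"fingers":76,"x":1,"y":0,"z":0,"ax":0,"ay":0,"az":0}
    - {"fingers":76,"x":1,"y":0,"z":0,"ax":0,"ay":0,"az":0}
    - {"fingers":76,"x":1,"y":0,"z":0,"ax":0,"ay":0,"az":0}
    - {"fingers":76,"x":1,"y":0,"z":0,"ax":0,"ay":0,"az":0}
    - {"fingers":76,"x":1,"y":0,"z":0,"ax":0,"ay":0,"az":0}
    - {"fingers":76,"x":1,"y":0,"z":0,"ax":0,"ay":0,"az":0}

```text
t: 18.3
eef_pos: [0.5167, -0.1968, -0.014]
tool_rot: [0.003, 0.032, 0.999, -0.0]
contact_force: [9.5, -1.2, 1.5]
gripper_width: 0.888
grasp_force: 4.1
```

The force jumped to 9.5 N at the expected place, so the rim is against the rail. Backing off to check.

Call:
jog_arm:
  rows:
    - {"fingers":76,"x":-10,"y":0,"z":0,"ax":0,"ay":0,"az":0}
    - {"fingers":76,"x":-20,"y":0,"z":0,"ax":0,"ay":0,"az":0}
    - {"fingers":76,"x":-30,"y":0,"z":0,"ax":0,"ay":0,"az":0}
    - {"fingers":76,"x":-30,"y":0,"z":0,"ax":0,"ay":0,"az":0}
    - {"fingers":76,"x":-40,"y":0,"z":-30,"ax":0,"ay":0,"az":0}
    - {"fingers":76,"x":-30,"y":0,"z":-40,"ax":0,"ay":0,"az":0}
    - {"fingers":76,"x":0,"y":0,"z":-45,"ax":0,"ay":0,"az":0}
    - {"fingers":76,"x":0,"y":0,"z":-45,"ax":0,"ay":0,"az":0}

```text
t: 19.1
eef_pos: [0.6728, -0.2062, 0.1454]
tool_rot: [-0.002, 0.032, 0.999, 0.0]
contact_force: [0.9, -0.0, 0.5]
gripper_width: 0.892
grasp_force: 0.0
```

Call:
jog_arm:
  rows:
    - {"fingers":76,"x":0,"y":40,"z":-20,"ax":0,"ay":0,"az":0}
    - {"fingers":76,"x":0,"y":45,"z":0,"ax":0,"ay":0,"az":0}
    - {"fingers":76,"x":0,"y":45,"z":0,"ax":0,"ay":0,"az":0}
    - {"fingers":76,"x":0,"y":45,"z":0,"ax":0,"ay":0,"az":0}
    - {"fingers":76,"x":0,"y":45,"z":0,"ax":0,"ay":0,"az":0}
    - {"fingers":76,"x":0,"y":45,"z":0,"ax":0,"ay":0,"az":0}
    - {"fingers":76,"x":0,"y":45,"z":0,"ax":0,"ay":0,"az":0}
    - {"fingers":76,"x":0,"y":0,"z":0,"ax":0,"ay":0,"az":0}

```text
t: 19.9
eef_pos: [0.6915, 0.1135, 0.1637]
tool_rot: [-0.002, 0.027, 1.0, 0.002]
contact_force: [1.0, 0.1, -0.5]
gripper_width: 0.891
grasp_force: 0.0
```

```bash
python3 - <<'E'
from h import *
s=cam('scene','z1.png');d=cam('side','z2.png')
print(bot.get_obs()['eef_pos'],bot.get_obs()['contact_force'])
# scene: bottom edge of the stamped underside face: dark face (g<75) region
g=cv2.cvtColor(np.asarray(s['pixels']),cv2.COLOR_RGB2GRAY)
m=(g[150:260,110:240]<78).astype(np.uint8)
n,l,st,ce=cv2.connectedComponentsWithStats(m)
for i in range(1,n):
    if st[i,4]>60: print('comp',st[i]+[110,150,0,0,0],ce[i]+[110,150])
for c in range(140,216,6): print(c,g[176:232:2,c])
E
```

```text
[0.69223637 0.10441418 0.1639728 ] [ 0.66254162 -1.10300014 -0.38674356]
comp [110 167  36  49 950] [124.78631579 186.03263158]
comp [ 168  168   72   39 1173] [202.78687127 189.35720375]
140 [ 40  35  36  40  59  87 111 118 118 118 118 119 118 118 118 118 118 119
 119 118 118 119 118 118 117 119 119 118]
146 [ 94  88  93 116 118 118 118 118 118 119 118 118 117 119 118 118 118 117
 119 118 119 119 118 118 118 119 119 118]
152 [118 119 118 118 117 118 118 119 118 118 118 118 118 118 118 118 119 119
 118 118 119 118 119 119 118 117 119 118]
158 [118 118 118 118 118 119 118 118 117 118 119 118 118 118 118 119 119 117
 118 119 118 119 118 119 117 118 118 118]
164 [118 118 118 118 119 118 118 118 118 119 118 118 118 118 118 118 119 118
 119 119 118 118 119 118 118 118 118 119]
170 [118 116  89  54  54  54  58  62  70  78  93 104 117 118 118 118 119 118
 118 118 118 117 118 118 118 117 118 118]
176 [102 108 109  60  34  42  42  40  38  43  62  75 100 117 117 117 118 118
 117 117 118 118 118 117 117 119 118 118]
182 [118 118 118  95  40  36  45  50  37  38  53  66  79 110 117 118 118 117
 117 118 118 119 118 118 119 118 119 119]
188 [118 118 118 113  66  43  45  34  39  48  42  63  73  93 117 119 118 118
 118 117 118 118 117 118 118 118 119 118]
194 [118 119 118 118 101  45  47  38  34  44  46  50  66  78 109 118 118 118
 118 117 118 118 118 118 118 119 118 118]
200 [119 118 118 118 115  70  35  36  48  45  36  38  63  71  91 116 118 117
 118 117 118 119 119 118 118 118 118 118]
206 [119 119 118 116 111 102  45  35  39  41  42  34  47  64  77 108 117 117
 118 118 118 118 119 119 119 119 119 119]
212 [101 106 113 117 118 112  73  52  51  52  52  52  52  62  67  83 112 117
 118 118 118 118 118 118 118 119 119 119]
```

```bash
python3 - <<'E'
from h import *
s=cam('scene');d=cam('side')
g=cv2.cvtColor(np.asarray(s['pixels']),cv2.COLOR_RGB2GRAY).astype(float)
P=[]
for c in range(174,213,2):
    col=g[178:196,c]; i=np.argmax(col<78); P.append((c,178+i-(78-col[i])/(col[i-1]-col[i])))
P=np.array(P);k,b=np.polyfit(P[:,0],P[:,1],1)
q=np.array([onz(s,c,k*c+b,.06)[:2] for c in(171,213)]);e=q[1]-q[0]
n=np.array([.998,-.065])
for off,nm in(((.409,.011),'avg rail'),((.4125,.016),'scene rail')): print(nm,q.round(4).tolist(),np.degrees(np.arctan2(-e[0],e[1])).round(2),((q-np.array(off))@n-.11).round(4))
g=cv2.cvtColor(np.asarray(d['pixels']),cv2.COLOR_RGB2GRAY).astype(int)
for c in range(236,306,6): print(c,g[230:306:2,c])
E
```

```text
avg rail [[0.5035, -0.2537], [0.5118, -0.127]] -3.76 [0.0015 0.0016]
scene rail [[0.5035, -0.2537], [0.5118, -0.127]] -3.76 [-0.0016 -0.0016]
236 [161 161 161 161 161 163 172  47  40 168 163 161 161 160 160 161 163 169
  67  40  99 167 162 161 161 161 159 160 159 160 160 160 161 161 161 161
 161 159]
242 [160 160 162 161 162 161 161 161 160 167 112  38  93 170 162 162 162 160
 159 161 162 169  49  42  81 168 159 161 161 160 161 161 160 161 159 160
 160 160]
248 [161 161 161 162 161 160 160 161 160 161 161 160 162 169  65  36 110 168
 161 161 161 161 161 161 164 172  49  38 131 164 162 160 160 160 161 161
 160 161]
254 [160 162 161 161 161 160 161 159 161 161 163 170  46  55  59  54  96 175
  50  44 167 164 160 161 161 159 161 161 165 142  48  38 169 166 160 161
 160 159]
260 [161 161 161 160 161 160 159 156 163 162 161 161 161 162 166 131  56  62
  68 165 147 109  39  70 167 163 160 161 159 161 161 162 167 109  39  44
 166 165]
266 [160 161 161 160 161 161 161 161 161 161 161 160 163 164 161 161 160 161
 171  64  63  58 160 160 143  56  39  85 168 161 159 160 160 160 161 162
 168 112
[... 261 characters left out ...]
60 161 168  62  62  59  66 164 139 112  37  64 164
 163 161]
284 [160 161 161 161 163  92 166 161 162 161 161 161 160 161 161 161 161 169
  92   0   9   7   8 169 163 161 162 160 163 169  63  63  70  61 165 171
  65  39]
290 [160 162 162 106 171 162 162 160 161 161 160 161 160 161 161 160 161 162
 161 160 163 170  97 165 161 161 161 161 161 161 165  81  57  59  60  58
  56 109]
296 [160 162 160 161 161 161 162 161 161 162 161 161 161 161 160 162 161 161
 161 159 161 161 162 157 164 161 160 160 166  68   0   0   0   1   0   7
 177 162]
302 [161 160 160 161 159 161 161 160 161 162 161 161 160 161 161 161 160 162
 161 162 163 163  84 167 161 160 165 110  57  60  58  58  58  55 172 161
 161 160]
```

The stamped crate's yaw of −3.76° matches the rail's −3.75°, and its rim is within about 2 mm of the face. The arm is clear of everything.

```bash
python3 -c "
from station import bot
print(bot.hand_in())"
```

```text
the job is handed in; nothing more can be done
None
```

I've handed the job in: both crates were tipped onto their near walls, and the stamped one is square against the rail, within about 2 mm and 0.1° by camera. The plain crate lies about 0.1 m clear of the rail by my estimate, but the hand-in gave no verdict.

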